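Dock the instrument tray and show the forceps to the inspection camera

TASK

Instrument check before sterilising: slide the loaded tray into the tray guide until it is fully home against the end stop; then pick the extraction forceps out of it and show the beaks to the inspection camera, holding the forceps in the air, level, at lens height, pointing straight at the lens with the beak tips centred about 7 cm in front of the glass. Finish while still holding them there, motionless: nothing is put down. Keep the tray level and home with the syringe and mirror still in it, do not touch the camera or its stand, and leave the other things on the worktop where they are.

Things in the scene. Friction and masses are not known exactly. Their poses are not given: they have to be found in the camera images.
- tray: Loose steel instrument tray, 200 (x) x 170 (y) mm, rim 20 high, open on top, 0.45 kg, on the worktop; origin: centre of underside; +x: leading end, enters the guide first. Floor 4 thick with a dark mat, walls 3. In it lie forceps and syringe side by side lengthwise (either side, about 60 apart) and the mirror across the leading end.
- tray_handle (a point): Middle of the tray's fixed bow handle: a round bar 10 mm thick, 76 mm long along the tray's y, its axis 50 mm above the tray's underside, over the trailing (-x) end wall, 98.5 mm from the tray's centre.
- guide: Fixed steel tray guide. Origin: on the worktop, where the tray's origin lies when fully home; +x: the way the tray slides in (tray x along guide x). Two rails 175 mm apart inside, x -76 to 104; lips 28 to 31 above the worktop reach 7.5 in over the tray rim, so it only slides in; flares 22 high reach back to x -117, 210 apart there; stop at x 100. The worktop is its floor.
- forceps: Loose steel extraction forceps, closed, rigid, 155 mm long, flat in the tray, 0.16 kg; origin under the pivot, +x to the beaks (roughly towards the tray's leading end), z up. Pivot block 18 wide, 11 thick; two parallel handles x -28 to -106, 31 wide over both, 10 thick. Centre of mass about 40 behind the pivot.
- beak_tips (a point): Point between the tips of the forceps' beaks, 42 mm ahead (+x) of the pivot, at mid thickness (5.5 mm above the underside).
- forceps_grip (a point): Middle of the parallel handles' front part, 45 mm behind (-x) the pivot, at mid thickness: the place to grip, across both handles (31 mm wide), close to the centre of mass.
- syringe: Loose steel dental syringe lying in the tray, about 142 mm long, barrel 18 mm thick, thumb ring at the -x end, finger bar 34 mm; origin on its underside, 40 mm behind the nozzle end (+x). To be left in the tray.
- mirror: Loose mouth mirror lying in the tray, 131 mm long, handle 8 mm thick, round head 22 mm; origin under the middle of its length. To be left in the tray.
- camera_stand: Fixed inspection camera. Origin: on the worktop, straight under the lens; it looks along the stand's -x, level. White base plate 140 (x) x 150 (y) x 14 mm, from x -8 to 132; steel column 22 thick, 350 tall at x 107 carries the camera head, which reaches from x 0 (glass) back to the column.
- lens (a point): Centre of the camera's front glass, in the ring light (62 mm across) straight above the stand's origin, 180 to 260 above the worktop (the head is set at a different height each run). Axes as the stand's: the camera looks along -x, level; z up. The head, 60 wide and 62 high, reaches back from the glass to the column.
- bowl: Bystander, loose: green mixing bowl, 120 mm across, 70 high; origin: about the middle of its underside. Leave alone.
- impression_a: Bystander, loose: blue plastic impression tray with a handle, about 115 x 72 x 16 mm; origin: about the middle of its underside. Leave alone.
- impression_b: Bystander, loose: another blue impression tray, same size; origin: about the middle of its underside. Leave alone.
- cast: Bystander, loose: cream plaster cast of a lower jaw, 56 x 66 x 28 mm; origin: about the middle of its underside. Leave alone.
- spray: Bystander, loose: white bottle with blue cap, 62 mm across, 170 high; origin: about the middle of its underside. Leave alone.
- tub: Bystander, loose: white screw-top tub, 72 mm across, 75 high; origin: about the middle of its underside. Leave alone.

How it is judged:
By the outcome, as a careful person would: the job done as asked, in the order asked, and still so for the second after the job is handed in, while the arm keeps its last pose, push and grip.
It also fails if it takes over 58 s, if anything falls off the work surface, if the arm or the gripper's body presses on something with over 40 N, if the wrist force passes 120 N, or if a joint passes its speed limit or range.

ROBOT

A 6-joint arm with a two-finger parallel gripper is mounted at the origin on the work surface. World frame = base frame: x ahead of the robot, y to its left, z up, the work surface at z = 0. Lengths are in mm, angles in rad, forces in N, time in s.
With the tool pointing down it reaches from about 350 to 775 mm from the base axis. Payload 5.5 kg.
Tool frame: the origin (TCP) lies between the finger pads; the fingertips stand robot.finger_overhang ahead of it and the grasp point (between the pads) lies 11 mm behind it (robot.finger_overhang is the distance from the TCP to the fingertips, in mm); z points along the fingers, y is the line along which they close (so a half turn about z gives the same grasp; the last joint's range is limited). The gripper opens to 85 mm and grips with 20 to 120 N. Pads are 22 mm wide; open, the fingers measure 114 mm over their backs; the gripper's body (76 mm by 85 mm) begins 54 mm behind the grasp point. The pads swing forward as they close: fully open they stand 13 mm farther back than shut.
Start: joints at [-1.446, 0.313, 0.046, 1.304, 0, 1.431], TCP at [150.481, -555.001, 239.323] pointing down, gripper open.
Joint ranges: [-2.76, 2.76], [-0.86, 1.69], [-1.03, 1.26], [-2.2, 2.34], [-1.47, 1.5], [-3.14, 3.14]. Speed limits (rad/s): [2.57, 2.57, 3.14, 3.14, 3.14, 3.14].

INTERFACE

Orientations are given as a unit quaternion [w, x, y, z].
In Python, from cell import monitor, optics, finish_job, robot gives the robot as it stands.
- The arm moves only by the tool apply_moves, never from a script. Its argument "deltas" is a list of rows, each a list of 5 numbers: the finger opening in m, from 0 to 0.0854, then the shift along the tool's x, y, z in m, then the turn about the tool's z in degrees. A call has 1 to 20 rows; each row shifts and turns the commanded pose from where the row before left it, along the tool's axes as they then stand; what a row does not reach is not made up. A row lasts 1/8 s, in which the tool goes at most 62.5 mm and 10.7 degrees, less where a joint would pass 70% of its speed; a pose out of reach is approached as far as the arm can. A call is refused whole if a number of a shift passes 0.0625 or a number of a turn 10.7, either way. A call with a gripper value outside its range is refused whole. The fingers move at their own pace and stop on an object; the grip force is fixed at half the most. Time passes only in rows, so rows that do not move let the fingers close. It gives the time, the measured TCP pose, the force, the opening and the grip force at its end, in the units of the state.
- monitor.read_state(): the state, without advancing time (a new reading comes with each control period).
- optics.snapshot(name): name is "scene" or "side" or "wrist"; returns a dict with "pixels" (420x560x3 uint8, red, green, blue), "mtx" (3x3 intrinsics, pixels), "rvec" (rotation vector, rad) and "tvec" (3), from world to camera coordinates, as OpenCV has them. Camera axes: x right, y down, z forward; pixel columns grow to the right and rows downward; lengths in mm; the calibration is good to about 2 mm. A picture is of the moment at which its call begins. There is no depth.
- finish_job(): hands the job in; it is judged then, once.
Trained networks look in the newest picture that a camera, given by its name, has taken for a name from the list of things; names that differ only in an ending like _2 or _b are one class to them, and where a whole thing is asked for, a point or a joint stands for the part that bears it (a point fixed in the world has none). Each returns a list of dicts, best first, with "conf" (0 to 1); they miss things now and then, are a little off and sometimes report something else, mostly with a low value. They report only what shows in the picture. A call takes as long as a camera call.
- optics.spot_in(target, camera): "point" ([x, y, z] in mm, in world coordinates, good to about 4 mm: the middle of the surface that is visible of it).
- optics.place_of(target, camera): "point" ([x, y, z] in mm, in world coordinates, good to about 4 mm: a listed point, or the origin of a listed thing).
The state is a dict: "time_s": time; "joints": joint angles; "joint_vel": joint speeds; "joint_torque": joint torques, N m; "tool_pos": TCP position; "tcp_rot": TCP orientation; "contact_force": force on the tool from outside, world axes, zero at the start; "torque": the same for the moment, N m; "opening": opening from 0.0 (shut) to 1.0 (fully open); "grasp_force": force on a finger pad.
Only numpy, scipy, OpenCV 4.12 (cv2) and the standard library are available. Lean on these libraries where they do the work, as an engineer would, in place of code of your own. Each camera call takes 0.05 s, during which the arm holds its last target. There are 200 camera calls.

## Working session

There is one attempt and no reset: what is moved stays moved. The work goes in short steps, Python scripts to look and compute and a tool call to move; the robot and the scene stay as the last step left them, time stands still between calls to the robot, and variables do not carry over. Pictures are saved under pics/ and viewed, at most 10 in all, crops included, and the job is handed in when it is done.

Besides the shell and the picture viewer there is one more tool, called after "Emit:" as name([rows], argument=value, ...), one row to a line, values as JSON. apply_moves: Moves the arm, as the interface text tells. Its arguments: {"type":"object","properties":{"deltas":{"type":"array","items":{"type":"array","items":{"type":"number"}}}},"required":["deltas"]}

```bash
mkdir -p pics; ls
python3 - <<'E'
from cell import monitor, optics, robot
import cv2, numpy as np
print(robot, getattr(robot,'finger_overhang',None))
s=monitor.read_state(); print(s)
for c in ["scene","side","wrist"]:
    r=optics.snapshot(c); cv2.imwrite(f"pics/{c}0.png",r["pixels"][:,:,::-1])
    R=cv2.Rodrigues(np.array(r["rvec"]))[0]; print(c,(-R.T@np.array(r["tvec"]).ravel()).round())
    for t in ["tray","tray_handle","guide","forceps","beak_tips","forceps_grip","syringe","mirror","camera_stand","lens"]:
        d=optics.place_of(t,c)
        print(t,[(np.round(x["point"]).tolist(),round(x["conf"],2)) for x in d[:2]])
E
```

```text
pics
<Robot object at 0x7f85e5163b60> 8.0
{'time_s': 0.0, 'joints': array([-1.44560661e+00,  3.13983889e-01,  4.49632615e-02,  1.30355649e+00,
       -3.38788339e-05,  1.43117056e+00]), 'joint_vel': array([-0.00025256,  0.00144757, -0.00077526,  0.00068068,  0.000361  ,
        0.00248407]), 'joint_torque': array([-1.84236796e-04, -4.80626678e+01,  2.98533297e+01,  1.93280890e-02,
       -1.99871665e-04,  1.03409889e-06]), 'tool_pos': array([ 150.40078973, -554.47705468,  238.41179469]), 'tcp_rot': array([-8.90493850e-04,  9.91246499e-01,  1.32021151e-01, -1.05121361e-05]), 'contact_force': array([-0.27663739, -0.09924813, -0.43718926]), 'torque': array([-0.03177848,  0.0109515 ,  0.01871923]), 'grasp_force': 0.0, 'opening': 0.9998621489816574}
scene [1609. -575. 1018.]
tray [([530.0, -114.0, 2.0], 0.82)]
tray_handle [([506.0, -210.0, 51.0], 0.57)]
guide [([368.0, 498.0, 1.0], 0.4)]
forceps [([569.0, -98.0, 5.0], 0.7), ([371.0, 499.0, -1.0], 0.52)]
beak_tips [([747.0, 216.0, -1.0], 0.72), ([568.0, -59.0, 8.0], 0.56)]
forceps_grip [([556.0, -142.0, 10.0], 0.8)]
syringe [([510.0, -88.0, 3.0], 0.59)]
mirror [([548.0, -30.0, 2.0], 0.53)]
camera_stand [([738.0, 8.0, -2.0], 0.67), ([354.0, -395.0, 1.0], 0.32)]
lens [([740.0, 6.0, 257.0], 0.65), ([737.0, 3.0, 0.0], 0.51)]
side [ 443. 1083.  936.]
tray [([528.0, -110.0, -2.0], 0.77)]
tray_handle [([511.0, -207.0, 51.0], 0.55)]
guide []
forceps [([564.0, -100.0, 4.0], 0.49)]
beak_tips [([566.0, -60.0, 7.0], 0.62)]
forceps_grip [([554.0, -142.0, 11.0], 0.43)]
syringe [([503.0, -85.0, 4.0], 0.62)]
mirror [([545.0, -30.0, 5.0], 0.61)]
camera_stand [([736.0, 4.0, -3.0], 0.81), ([530.0, -116.0, -2.0], 0.44)]
lens [([739.0, 5.0, 251.0], 0.92)]
wrist [ 223. -535.  375.]
tray []
tray_handle []
guide []
forceps []
beak_tips []
forceps_grip []
syringe []
mirror []
camera_stand []
lens []
```

View pics/scene0.png

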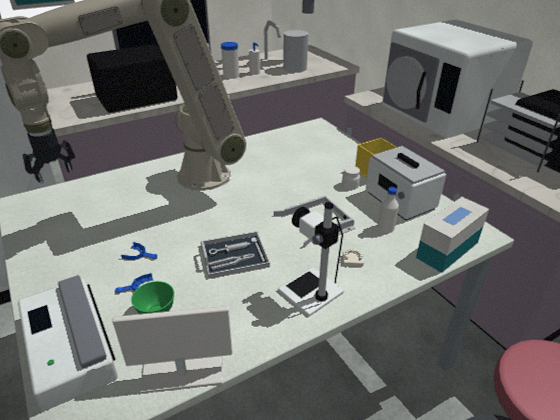

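View pics/side0.png

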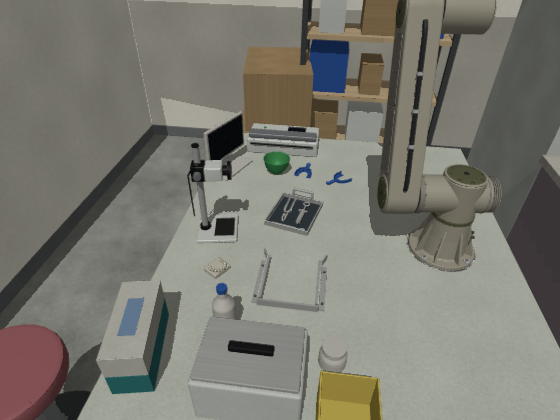

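The scene view shows the tray at about (235,253) with the camera stand at (315,285). The side view shows the tray at (295,212) and the guide at (290,280), with its mouth towards the tray and the stop at the bottom (row ~303). I'll zoom in for guide corners.

```bash
python3 - <<'E'
import cv2
a=cv2.imread("pics/side0.png")[170:320,180:360]
cv2.imwrite("pics/crop0.png",cv2.resize(a,None,fx=4,fy=4,interpolation=cv2.INTER_CUBIC))
E
cat > h.py <<'E'
from cell import monitor, optics, robot
import cv2, numpy as np
def cam(c):
    r=optics.snapshot(c); R=cv2.Rodrigues(np.array(r["rvec"]))[0]
    return r["pixels"][:,:,::-1].copy(),np.array(r["mtx"]),R,np.array(r["tvec"]).ravel()
def ray(K,R,t,u,v,z):
    d=R.T@np.linalg.inv(K)@np.array([u,v,1.]); o=-R.T@t
    return o+d*(z-o[2])/d[2]
def proj(K,R,t,P):
    p=(R@np.atleast_2d(P).T).T+t; p=(K@p.T).T
    return p[:,:2]/p[:,2:]
def find(t,c,n=2): return [(np.round(x["point"],1).tolist(),round(x["conf"],2)) for x in optics.place_of(t,c)[:n]]
E
```

```text
(no output)
```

View pics/crop0.png

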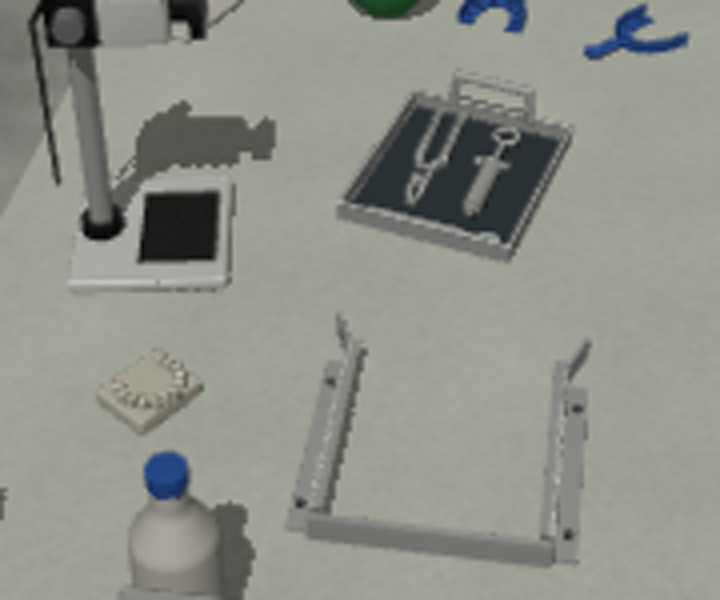

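The crop shows the guide's lips from about (362,348)–(326,513) and (555,363)–(542,538), with the stop along row ~540, and the tray rim corners at (415,95), (573,127), (510,248), (340,206).

Run:
```python
from h import *
im,K,R,t=cam("side")
f=lambda u,v,z: ray(K,R,t,180+(u+.5)/4-.5,170+(v+.5)/4-.5,z).round(1)
for n,u,v,z in [("lipL0",364,347,31),("lipL1",326,513,31),("lipR0",555,363,31),("lipR1",542,538,31),("stopL",310,540,0),("stopR",552,565,0),("flL",338,315,22),("flR",590,342,22),
 ("t1",415,95,20),("t2",573,127,20),("t3",510,248,20),("t4",340,206,20),("plL",68,290,0),("plR",228,288,0),("plRf",232,182,14),("plLf",93,182,14)]:
    print(n,f(u,v,z))
for t_ in ["guide","tray","forceps"]:
  print(find(t_,"side",3), [(np.round(x["point"]),x["conf"]) for x in optics.spot_in(t_,"side")[:2]])
```

```text
lipL0 [582.4 159.4  31. ]
lipL1 [584.3 335.5  31. ]
lipR0 [425.1 155.8  31. ]
lipR1 [425.3 336.8  31. ]
stopL [596.6 336.9   0. ]
stopR [415.9 335.2   0. ]
flL [611.4 114.8  22. ]
flR [397.  117.5  22. ]
t1 [ 586.8 -222.8   20. ]
t2 [ 424.1 -190.9   20. ]
t3 [472.6   3.6  20. ]
t4 [633.7 -33.6  20. ]
plL [856.9  93.5  -0. ]
plR [717.8  70.8   0. ]
plRf [742.4 -61.9  14. ]
plLf [872.6 -42.7  14. ]
[] [(array([485., 294.,  12.]), 0.72), (array([747., 226.,  21.]), 0.53)]
[([528.8, -114.7, 0.5], 0.96)] [(array([ 523., -116.,    4.]), 0.95)]
[([564.7, -100.2, 4.4], 0.46)] []
```

```bash
cat >> h.py <<'E'
def yaw_of(q): return np.degrees(2*np.arctan2(q[2],q[1]))   # tool x heading, tool pointing down
def plan(p,yaw,n,op,start=None):
    s=monitor.read_state()
    p0,y0=start if start else (s["tool_pos"],yaw_of(s["tcp_rot"]))
    dy=(yaw-y0+180)%360-180; d=(np.array(p)-p0)/n; rows=[]
    for i in range(n):
        a=np.radians(y0+dy*i/n); c,k=np.cos(a),np.sin(a)
        rows.append([op,*np.round([(c*d[0]+k*d[1]),(k*d[0]-c*d[1]),-d[2]]).astype(int)/1000.,round(-dy/n,1)])
        rows[-1]=[op]+[float(x) for x in np.round([(c*d[0]+k*d[1])/1e3,(k*d[0]-c*d[1])/1e3,-d[2]/1e3],4)]+[round(-dy/n,2)]
    print(rows)
E
sed -i '/astype(int)/d; s/rows\[-1\]=\(.*\)$/rows.append(\1)/' h.py
python3 -c "
from h import *
plan([507,-207,110],167,16,0.06)"
```

```text
[[0.06, 0.0272, -0.0152, 0.0081, np.float64(-9.49)], [0.06, 0.0293, -0.0105, 0.0081, np.float64(-9.49)], [0.06, 0.0307, -0.0055, 0.0081, np.float64(-9.49)], [0.06, 0.0311, -0.0004, 0.0081, np.float64(-9.49)], [0.06, 0.0308, 0.0048, 0.0081, np.float64(-9.49)], [0.06, 0.0296, 0.0098, 0.0081, np.float64(-9.49)], [0.06, 0.0275, 0.0145, 0.0081, np.float64(-9.49)], [0.06, 0.0248, 0.0189, 0.0081, np.float64(-9.49)], [0.06, 0.0213, 0.0227, 0.0081, np.float64(-9.49)], [0.06, 0.0173, 0.0259, 0.0081, np.float64(-9.49)], [0.06, 0.0128, 0.0284, 0.0081, np.float64(-9.49)], [0.06, 0.0079, 0.0301, 0.0081, np.float64(-9.49)], [0.06, 0.0029, 0.031, 0.0081, np.float64(-9.49)], [0.06, -0.0023, 0.0311, 0.0081, np.float64(-9.49)], [0.06, -0.0074, 0.0303, 0.0081, np.float64(-9.49)], [0.06, -0.0123, 0.0286, 0.0081, np.float64(-9.49)]]
```

Emit:
apply_moves([
  [0.06,0.027,-0.015,0.008,-9.5],
  [0.06,0.029,-0.0105,0.008,-9.5],
  [0.06,0.031,-0.0055,0.008,-9.5],
  [0.06,0.031,0,0.008,-9.5],
  [0.06,0.031,0.005,0.008,-9.5],
  [0.06,0.03,0.01,0.008,-9.5],
  [0.06,0.0275,0.0145,0.008,-9.5],
  [0.06,0.025,0.019,0.008,-9.5],
  [0.06,0.021,0.023,0.008,-9.5],
  [0.06,0.017,0.026,0.008,-9.5],
  [0.06,0.013,0.0285,0.008,-9.5],
  [0.06,0.008,0.03,0.008,-9.5],
  [0.06,0.003,0.031,0.008,-9.5],
  [0.06,-0.002,0.031,0.008,-9.5],
  [0.06,-0.007,0.03,0.008,-9.5],
  [0.06,-0.012,0.0285,0.008,-9.5],
])

```text
time_s: 4.0
tool_pos: [507.4, -205.9, 111.1]
tcp_rot: [0.0, 0.109, 0.994, -0.0]
contact_force: [-0.0, 1.1, 0.7]
opening: 0.699
grasp_force: 0.0
```

```bash
sed -i 's/round(-dy\/n,2)/float(round(-dy\/n,2))/' h.py
python3 - <<'E'
from h import *
im,K,R,t=cam("wrist"); cv2.imwrite("pics/w1.png",im); print(K,R,t)
for n in ["tray_handle","tray","forceps_grip","beak_tips","forceps"]: print(n,find(n,"wrist"))
im2,K2,R2,t2=cam("side")
for n in ["tray_handle","tray","lens"]: print(n,find(n,"side"))
s=monitor.read_state(); print(s["time_s"],s["tool_pos"],yaw_of(s["tcp_rot"]),s["joints"])
E
```

```text
[[304.38662852   0.         279.20726069]
 [  0.         304.38662852 212.24834764]
 [  0.           0.           1.        ]] [[ 0.2163845   0.9763077  -0.00101554]
 [ 0.93275702 -0.20642469  0.29555573]
 [ 0.2883437  -0.06490093 -0.95532496]] [  90.78857711 -515.94962758   98.18891937]
tray_handle [([503.1, -211.7, 46.7], 0.97)]
tray [([532.3, -110.6, 1.7], 0.64), ([548.9, -31.6, 5.4], 0.31)]
forceps_grip [([559.5, -143.0, 11.9], 0.6)]
beak_tips [([570.7, -58.0, 5.8], 0.93)]
forceps [([564.3, -100.7, 8.5], 0.66)]
tray_handle [([505.7, -207.8, 50.7], 0.8)]
tray [([527.4, -113.9, -0.2], 0.92)]
lens [([738.7, 3.9, 251.4], 0.96), ([508.7, -209.0, 51.3], 0.67)]
4.5 [ 506.26186672 -207.29570096  111.61077792] 167.07139527670952 [-5.35314339e-01  3.31166533e-01 -2.52341563e-01  9.86778815e-01
 -1.60139854e-04 -3.09667660e-01]
```

View pics/w1.png

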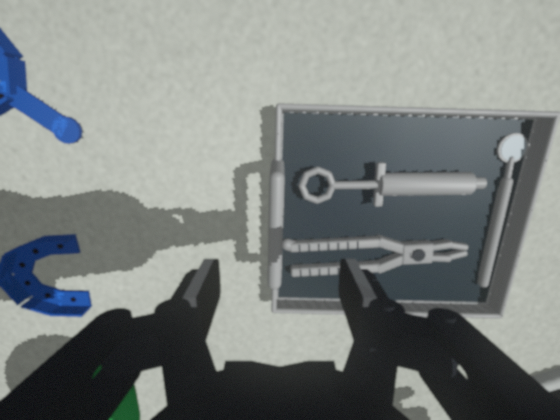

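Wrist view: the handle bar runs down column ~277 from row 163 to 288. The fingers stand at columns 215 and 345, so the bar is centred between them. The forceps are on the lower side, with beak tips at (466,248).

Run:
```python
from h import *
im,K,R,t=cam("wrist")
a=ray(K,R,t,277,165,50);b=ray(K,R,t,277,288,50)
print(a,b,(a+b)/2,np.degrees(np.arctan2(*(b-a)[1::-1])))
for u,v in [(280,105),(555,116),(502,315),(273,311)]: print(ray(K,R,t,u,v,20))
plan([506,-207.5,39],167,4,.04)
```

```text
[ 460.18717526 -197.75267075   50.        ] [ 547.98145913 -218.07577955   50.        ] [ 504.08431719 -207.91422515   50.        ] -13.03357801875844
[ 423.83543521 -187.41886077   20.        ]
[474.65195366   1.23918142  20.        ]
[635.20562592 -37.49814414  20.        ]
[ 586.87796862 -230.88797143   20.        ]
[[0.04, 0.0001, -0.0001, 0.0181, 0.02], [0.04, 0.0001, -0.0001, 0.0181, 0.02], [0.04, 0.0001, -0.0001, 0.0181, 0.02], [0.04, 0.0001, -0.0001, 0.0181, 0.02]]
```

Emit:
apply_moves([
  [0.04,0,0,0.02,0],
  [0.04,0,0,0.02,0],
  [0.04,0,0,0.02,0],
  [0.04,0,0,0.0125,0],
  [0.04,0,0,0,0],
  [0,0,0,0,0],
  [0,0,0,0,0],
  [0,0,0,0,0],
  [0,0,0,0,0],
  [0,0,0,0,0],
])

```text
time_s: 5.8
tool_pos: [507.3, -207.4, 39.8]
tcp_rot: [0.001, 0.112, 0.994, -0.001]
contact_force: [-1.6, -1.6, 4.7]
opening: 0.097
grasp_force: 58.7
```

```bash
python3 -c "
from h import *
plan([504.5,-110,39.5],180,8,0)"
```

```text
[[0, 0.003, 0.0118, 0.0, -1.61], [0, 0.0027, 0.0119, 0.0, -1.61], [0, 0.0024, 0.0119, 0.0, -1.61], [0, 0.002, 0.012, 0.0, -1.61], [0, 0.0017, 0.0121, 0.0, -1.61], [0, 0.0014, 0.0121, 0.0, -1.61], [0, 0.001, 0.0121, 0.0, -1.61], [0, 0.0007, 0.0122, 0.0, -1.61]]
```

Emit:
apply_moves([
  [0,0.003,0.012,0,-1.6],
  [0,0.003,0.012,0,-1.6],
  [0,0.0025,0.012,0,-1.6],
  [0,0.002,0.012,0,-1.6],
  [0,0.0015,0.012,0,-1.6],
  [0,0.0015,0.012,0,-1.6],
  [0,0.001,0.012,0,-1.6],
  [0,0.0005,0.012,0,-1.6],
  [0,0,0,0,0],
])

```text
time_s: 6.92
tool_pos: [505.5, -109.2, 39.8]
tcp_rot: [0.002, -0.0, 1.0, -0.0]
contact_force: [2.2, -0.3, 4.8]
opening: 0.092
grasp_force: 59.3
```

Run:
```python
from h import *
im,K,R,t=cam("wrist")
im2,K2,R2,t2=cam("side")
print(find("tray","side"),find("tray","wrist"),find("guide","wrist"),find("tray_handle","side"))
np.savez("c2.npz",K=K,R=R,t=t,K2=K2,R2=R2,t2=t2)
c=cv2.resize(im2[170:320,230:350],None,fx=4,fy=4,interpolation=cv2.INTER_CUBIC)
cv2.imwrite("pics/s2.png",c); cv2.imwrite("pics/w2.png",im)
s=monitor.read_state(); print(s["time_s"],s["tool_pos"],yaw_of(s["tcp_rot"]),s["contact_force"])
```

```text
[([505.8, -12.2, -0.8], 0.75), ([531.4, 47.8, 9.2], 0.5)] [([505.5, -4.7, 2.3], 0.96)] [] [([509.5, -108.5, 48.4], 0.79)]
7.225 [ 505.54676385 -109.2253606    39.79345697] 179.9608420397757 [2.65151311 0.0597065  6.65971724]
```

View pics/s2.png

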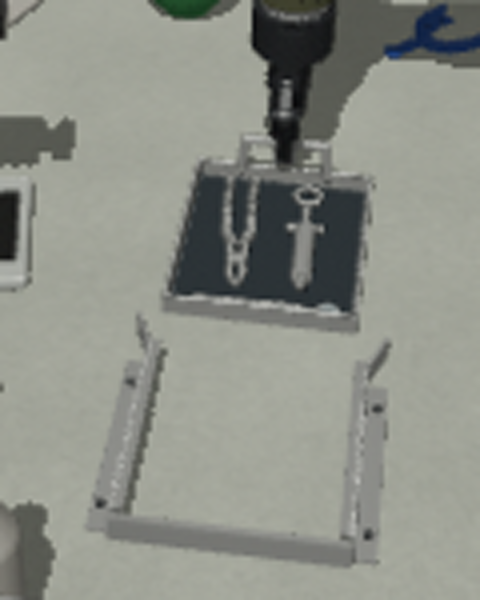

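View pics/w2.png

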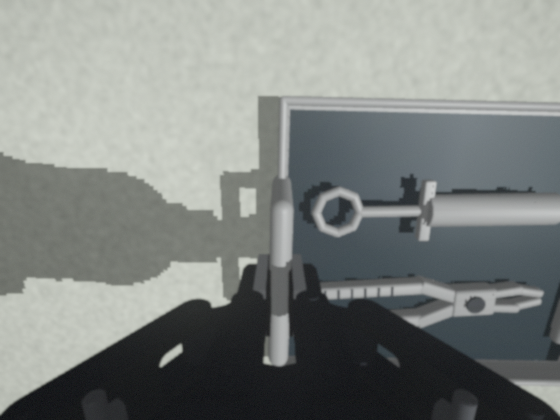

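Side crop: the tray is square to the guide, with leading rim corners at about (165,298) and (359,319). The flare tips are at (139,317) and (388,343), so the mouth takes it. The wrist view shows the bar firmly between the pads.

Run:
```python
from h import *
d=np.load("c2.npz"); K,R,t=d["K2"],d["R2"],d["t2"]
f=lambda u,v,z: ray(K,R,t,230+(u+.5)/4-.5,170+(v+.5)/4-.5,z).round(1)
for n,u,v,z in [("lead L",165,298,20),("lead R",359,319,20),("trailL",200,160,20),("trailR",373,178,20),("lipL0",161,349,31),("lipL1",127,513,31),("lipR0",357,363,31),("lipR1",344,540,31)]: print(n,f(u,v,z))
```

```text
lead L [592.1  88.2  20. ]
lead R [424.2  90.8  20. ]
trailL [ 587.7 -111.8   20. ]
trailR [ 420.6 -107.8   20. ]
lipL0 [584.5 162.   31. ]
lipL1 [583.5 335.4  31. ]
lipR0 [423.5 155.5  31. ]
lipR1 [423.7 338.4  31. ]
```

Emit:
apply_moves([
  [0,0,0,0,-1.1],
  [0,-0.0003,0.015,0,0],
  [0,-0.0003,0.015,0,0],
  [0,-0.0003,0.015,0,0],
  [0,-0.0003,0.015,0,0],
  [0,-0.0003,0.015,0,0],
  [0,-0.0003,0.015,0,0],
  [0,0,0,0,0],
])

```text
time_s: 8.22
tool_pos: [505.0, -19.6, 39.8]
tcp_rot: [0.001, -0.009, 1.0, -0.001]
contact_force: [0.4, -2.6, 8.0]
opening: 0.09
grasp_force: 59.2
```

Emit:
apply_moves([
  [0,-0.0003,0.015,0,0],
  [0,-0.0003,0.015,0,0],
  [0,-0.0003,0.015,0,0],
  [0,-0.0003,0.015,0,0],
  [0,-0.0003,0.015,0,0],
  [0,-0.0003,0.015,0,0],
  [0,0,0,0,0],
])

```text
time_s: 9.1
tool_pos: [505.3, 70.3, 39.8]
tcp_rot: [0.001, -0.009, 1.0, -0.001]
contact_force: [0.3, -4.7, 7.1]
opening: 0.093
grasp_force: 59.5
```

Running smoothly, with lateral force about zero. Next 50 mm, then creep to the stop.

Emit:
apply_moves([
  [0,-0.0002,0.01,0,0],
  [0,-0.0002,0.01,0,0],
  [0,-0.0002,0.01,0,0],
  [0,-0.0002,0.01,0,0],
  [0,-0.0002,0.01,0,0],
  [0,-0.0001,0.005,0,0],
  [0,0,0,0,0],
])

```text
time_s: 9.98
tool_pos: [505.3, 123.8, 39.8]
tcp_rot: [0.001, -0.009, 1.0, -0.002]
contact_force: [0.5, -7.0, 9.9]
opening: 0.09
grasp_force: 59.7
```

Emit:
apply_moves([
  [0,0,0.002,0,0],
  [0,0,0.002,0,0],
  [0,0,0.002,0,0],
  [0,0,0,0,0],
])

```text
time_s: 10.48
tool_pos: [505.2, 129.1, 39.8]
tcp_rot: [0.001, -0.008, 1.0, -0.003]
contact_force: [1.5, -11.4, 8.8]
opening: 0.09
grasp_force: 59.7
```

Emit:
apply_moves([
  [0,0,0.002,0,0],
  [0,0,0.002,0,0],
  [0,0,0,0,0],
])

```text
time_s: 10.85
tool_pos: [505.1, 130.1, 39.8]
tcp_rot: [0.001, -0.007, 1.0, -0.006]
contact_force: [0.5, -22.2, 9.7]
opening: 0.09
grasp_force: 60.0
```

Emit:
apply_moves([
  [0,0,0.002,0,0],
  [0,0,0.002,0,0],
  [0,0,0,0,0],
])

```text
time_s: 11.22
tool_pos: [504.7, 130.4, 39.8]
tcp_rot: [0.0, -0.006, 1.0, -0.01]
contact_force: [-0.8, -34.5, 13.1]
opening: 0.086
grasp_force: 60.6
```

Run:
```python
from h import *
im2,K,R,t=cam("side")
im,_,_,_=cam("scene")
print(find("tray","side"),find("guide","side"))
np.savez("c3.npz",K2=K,R2=R,t2=t)
print(proj(K,R,t,[[504,160,20]]))
a=cv2.resize(im2[220:320,245:335],None,fx=6,fy=6,interpolation=cv2.INTER_CUBIC)
cv2.imwrite("pics/s3.png",a)
s=monitor.read_state(); print(s["time_s"],s["tool_pos"],yaw_of(s["tcp_rot"]),s["contact_force"],s["torque"])
```

```text
[([502.6, 228.4, -1.0], 0.73)] []
[[294.122723  261.2766399]]
11.425 [504.74055539 130.40011465  39.7661109 ] 180.66064825726306 [  0.71502022 -35.02319096  12.40745373] [-6.6439927  -0.01093081 -0.12727686]
```

View pics/s3.png

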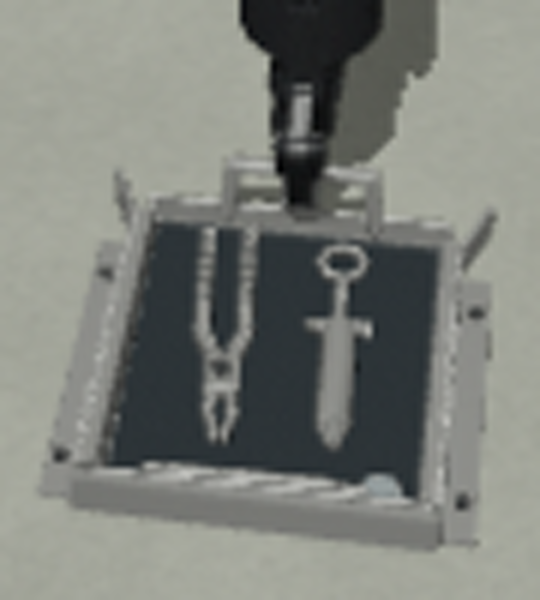

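Crop: the tray's leading rim is tight against the stop (row ~475) and its sides lie under both lips. Force climbed to 35 N with no further motion, so it is home. I'll ease off, release and rise.

Emit:
apply_moves([
  [0,0,-0.002,0,0],
  [0,0,-0.002,0,0],
  [0.02,0,0,0,0],
  [0.04,0,0,0,0],
  [0.04,0,0,0,0],
  [0.04,0,0,0,0],
  [0.04,0,0,0,0],
  [0.04,0,0,-0.01,0],
  [0.04,0,0,-0.02,0],
  [0.06,0,0,-0.03,0],
  [0.06,0,0,-0.03,0],
  [0.06,0,0,-0.02,0],
])

```text
time_s: 12.92
tool_pos: [504.7, 136.0, 151.1]
tcp_rot: [0.001, -0.009, 1.0, 0.0]
contact_force: [-0.1, 0.2, -0.9]
opening: 0.704
grasp_force: 0.0
```

Run:
```python
from h import *
d=np.load("c3.npz"); K,R,t=d["K2"],d["R2"],d["t2"]
f=lambda u,v,z: ray(K,R,t,245+(u+.5)/6-.5,220+(v+.5)/6-.5,z).round(1)
print("pivot",f(220,368,14),"tip",f(218,440,10),"hL",f(208,232,12),"hR",f(250,232,12))
plan([537,150,150],-90,10,0.06)
s=monitor.read_state(); print(s["time_s"],s["tool_pos"],yaw_of(s["tcp_rot"]),s["contact_force"])
```

```text
pivot [535.7 246.   14. ] tip [531.  290.9  10. ] hL [555.4 144.8  12. ] hR [532.1 141.4  12. ]
[[0.06, -0.0033, 0.0013, 0.0001, -8.89], [0.06, -0.0034, 0.0008, 0.0001, -8.89], [0.06, -0.0035, 0.0003, 0.0001, -8.89], [0.06, -0.0035, -0.0003, 0.0001, -8.89], [0.06, -0.0034, -0.0008, 0.0001, -8.89], [0.06, -0.0033, -0.0013, 0.0001, -8.89], [0.06, -0.003, -0.0018, 0.0001, -8.89], [0.06, -0.0027, -0.0023, 0.0001, -8.89], [0.06, -0.0023, -0.0026, 0.0001, -8.89], [0.06, -0.0019, -0.003, 0.0001, -8.89]]
12.925 [504.67830503 135.9821665  151.14081335] 181.080959438871 [-0.09474492  0.24136533 -0.90825645]
```

Emit:
apply_moves([
  [0.06,-0.003,0.008,0,-8.9],
  [0.06,-0.002,0.008,0,-8.9],
  [0.06,-0.001,0.008,0,-8.9],
  [0.06,0,0.008,0,-8.9],
  [0.06,0.001,0.008,0,-8.9],
  [0.06,0,0,0,-8.9],
  [0.06,0,0,0,-8.9],
  [0.06,0,0,0,-8.9],
  [0.06,0,0,0,-8.9],
  [0.06,0,0,0,-8.9],
  [0.06,0,0,0,0],
])

```text
time_s: 14.3
tool_pos: [496.6, 173.0, 149.4]
tcp_rot: [0.0, -0.707, 0.707, -0.0]
contact_force: [-0.6, 0.8, 0.9]
opening: 0.706
grasp_force: 0.0
```

Run:
```python
from h import *
im,K,R,t=cam("wrist"); cv2.imwrite("pics/w4.png",im); np.savez("c4.npz",K=K,R=R,t=t)
for n in ["forceps_grip","forceps","beak_tips","tray_handle"]: print(n,find(n,"wrist"))
im,K,R,t=cam("side")
for n in ["forceps_grip","forceps","beak_tips"]: print(n,find(n,"side"))
s=monitor.read_state(); print(s["time_s"],s["tool_pos"],yaw_of(s["tcp_rot"]))
```

```text
forceps_grip [([539.1, 205.3, 11.2], 0.76)]
forceps [([535.3, 247.6, 6.8], 0.65)]
beak_tips [([529.4, 290.8, 6.7], 0.57)]
tray_handle [([504.9, 129.1, 47.7], 0.92)]
forceps_grip [([536.5, 203.8, 6.4], 0.46)]
forceps [([534.1, 246.7, 1.3], 0.65)]
beak_tips [([525.9, 289.0, 5.9], 0.72)]
14.75 [496.43176025 172.89917082 148.75235357] -89.95845180496285
```

View pics/w4.png

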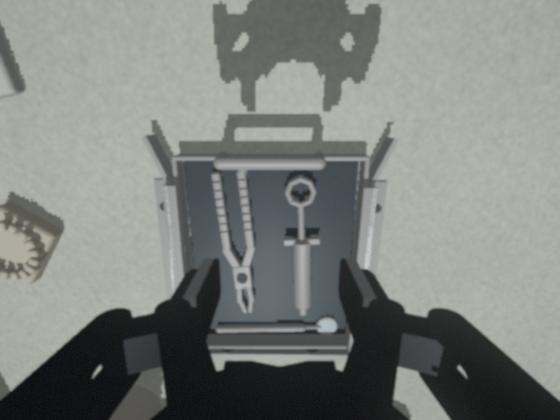

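Wrist view: the tray is home with all three instruments inside. The forceps' handle ends are at (217,175) and (241,173), the pivot at (243,278) and the tips at (249,309). The syringe ring is clear at (300,190).

Run:
```python
from h import *
d=np.load("c4.npz"); K,R,t=d["K"],d["R"],d["t"]
e=(ray(K,R,t,217,175,13)+ray(K,R,t,241,173,13))/2; p=ray(K,R,t,243,278,15); q=ray(K,R,t,249,309,10)
print(e,p,q)
v=q-e; yaw=np.degrees(np.arctan2(v[1],v[0])); print(yaw, np.hypot(*v[:2]), (p-45*v/np.linalg.norm(v)))
for u,w in [(222,215),(247,210),(229,250),(251,246)]: print(ray(K,R,t,u,w,13))
```

```text
[541.29333063 146.09040623  13.        ] [532.11005434 249.85240928  15.        ] [527.77216096 289.07689524  10.        ]
95.40197267380279 143.62436446959305 [536.34554702 205.06203668  15.93974696]
[549.72537602 184.78825362  13.        ]
[526.15164838 179.8970305   13.        ]
[544.90552758 220.47343905  13.        ]
[523.41865475 216.26232898  13.        ]
```

Run:
```python
from h import *
plan([537,204,60],-84.6,4,.044)
plan([537,204,13],-84.6,4,.044,start=([537,204,60],-84.6))
```

```text
[[0.044, -0.0078, -0.0101, 0.0222, -1.34], [0.044, -0.0075, -0.0103, 0.0222, -1.34], [0.044, -0.0073, -0.0105, 0.0222, -1.34], [0.044, -0.007, -0.0107, 0.0222, -1.34]]
[[0.044, 0.0, -0.0, 0.0118, -0.0], [0.044, 0.0, -0.0, 0.0118, -0.0], [0.044, 0.0, -0.0, 0.0118, -0.0], [0.044, 0.0, -0.0, 0.0118, -0.0]]
```

Emit:
apply_moves([
  [0.044,-0.008,-0.01,0.022,-1.35],
  [0.044,-0.0075,-0.0105,0.022,-1.35],
  [0.044,-0.0075,-0.0105,0.022,-1.35],
  [0.044,-0.007,-0.0105,0.022,-1.35],
  [0.044,0,0,0.013,0],
  [0.044,0,0,0.013,0],
  [0.044,0,0,0,0],
])

```text
time_s: 15.62
tool_pos: [535.7, 203.9, 33.9]
tcp_rot: [0.001, 0.74, -0.673, -0.001]
contact_force: [0.8, -0.1, 1.1]
opening: 0.513
grasp_force: 0.0
```

Run:
```python
from h import *
im,K,R,t=cam("wrist"); cv2.imwrite("pics/w5.png",im)
print(find("forceps_grip","wrist"))
s=monitor.read_state(); print(s["time_s"],s["tool_pos"],yaw_of(s["tcp_rot"]),s["opening"]*85, s["contact_force"])
```

```text
[([538.0, 206.6, 6.4], 0.76)]
15.725 [536.87851514 204.2664823   35.24107859] -84.5506238770614 43.419874568044406 [0.39199191 0.18285336 0.12344703]
```

View pics/w5.png

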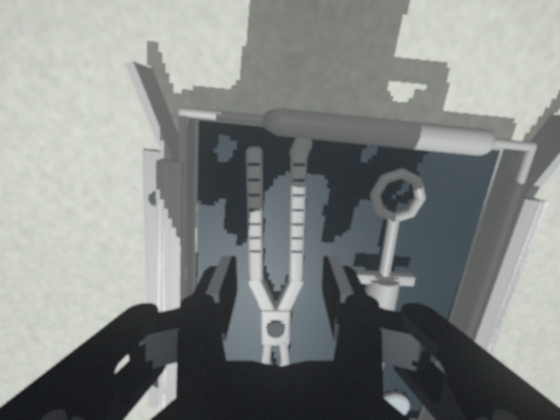

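Handles are vertical at columns 254 and 297, centred between the fingers (236 and 325). The syringe finger bar's left end at (358,280) is the thing to check.

Run:
```python
from h import *
im,K,R,t=cam("wrist")
for u,v,z in [(358,278,13),(358,278,8),(366,300,13),(270,285,14),(246,240,13),(304,240,13),(275,330,15),(388,285,4)]: print((u,v,z),ray(K,R,t,u,v,z).round(1))
print(proj(K,R,t,[[537,204,10],[537-22,204,6],[537-36,204,6]]))
```

```text
(358, 278, 13) [489.6 213.6  13. ]
(358, 278, 8) [487.9 216.2   8. ]
(366, 300, 13) [482.4 227.6  13. ]
(270, 285, 14) [540.1 222.4  14. ]
(246, 240, 13) [555.8 196.1  13. ]
(304, 240, 13) [523.7 193.   13. ]
(275, 330, 15) [534.4 252.3  15. ]
(388, 285, 4) [467.3 221.4   4. ]
[[278.31477633 253.64415004]
 [315.4116905  254.00830137]
 [338.87410234 256.06631701]]
```

Emit:
apply_moves([
  [0.044,0,0,0.008,0],
  [0.044,0,0,0.008,0],
  [0.044,0,0,0.005,0],
  [0.044,0,0,0,0],
])

```text
time_s: 16.27
tool_pos: [536.3, 204.3, 13.0]
tcp_rot: [0.001, 0.74, -0.673, -0.0]
contact_force: [-0.1, -0.2, -0.4]
opening: 0.515
grasp_force: 0.0
```

Emit:
apply_moves([
  [0.02,0,0,0,0],
  [0,0,0,0,0],
  [0,0,0,0,0],
  [0,0,0,0,0],
  [0,0,0,0,0],
])

```text
time_s: 16.9
tool_pos: [537.1, 204.5, 14.1]
tcp_rot: [-0.0, 0.74, -0.673, 0.0]
contact_force: [-1.0, -0.1, 3.7]
opening: 0.342
grasp_force: 59.8
```

Emit:
apply_moves([
  [0,0,0,-0.005,0],
  [0,0,0,-0.01,0],
  [0,0,0,-0.02,0],
  [0,0,0,-0.03,0],
  [0,0,0,-0.04,0],
  [0,0,0,-0.04,0],
  [0,0,0,-0.04,0],
  [0,0,0,-0.04,0],
  [0,0,0,0,0],
])

```text
time_s: 18.02
tool_pos: [538.7, 204.9, 243.0]
tcp_rot: [-0.003, 0.74, -0.673, 0.002]
contact_force: [0.8, -0.7, -2.1]
opening: 0.341
grasp_force: 59.9
```

Run:
```python
from h import *
for c in ["wrist","side","scene"]:
    im,K,R,t=cam(c)
    for n in ["beak_tips","forceps","forceps_grip"]+(["lens","camera_stand","tray"] if c!="wrist" else []): print(c,n,find(n,c))
s=monitor.read_state(); print(s["time_s"],s["tool_pos"],yaw_of(s["tcp_rot"]),s["opening"],s["contact_force"])
plan([584,-21,238],-170.5,14,0)
```

```text
wrist beak_tips []
wrist forceps [([535.6, 250.4, 233.6], 0.78)]
wrist forceps_grip [([541.3, 207.7, 236.0], 0.84), ([371.7, 495.9, -2.3], 0.74)]
side beak_tips [([353.7, -391.6, -2.5], 0.6), ([525.2, 288.9, 231.4], 0.58)]
side forceps [([532.4, 247.0, 225.7], 0.69)]
side forceps_grip [([533.7, 205.5, 233.2], 0.75)]
side lens [([736.9, 4.9, 255.3], 0.83)]
side camera_stand [([736.7, 4.7, -2.7], 0.79), ([349.8, -391.0, 0.8], 0.71)]
side tray [([526.9, 289.3, 226.7], 0.21)]
scene beak_tips [([527.7, 290.0, 231.2], 0.56)]
scene forceps [([531.8, 247.7, 228.0], 0.59)]
scene forceps_grip [([538.5, 205.9, 233.4], 0.58)]
scene lens [([741.3, 3.0, 256.2], 0.69), ([478.3, 247.0, 3.3], 0.35)]
scene camera_stand [([739.2, 7.5, -1.0], 0.73)]
scene tray [([504.9, 228.6, 0.9], 0.93)]
18.925 [536.87453247 204.43806111 238.80777046] -84.5273560444022 0.34093390947441726 [-1.16834318  0.06716236 -2.01622899]
[[0, 0.0164, -0.0018, 0.0001, 6.14], [0, 0.0161, -0.0036, 0.0001, 6.14], [0, 0.0156, -0.0053, 0.0001, 6.14], [0, 0.0149, -0.0069, 0.0001, 6.14], [0, 0.0141, -0.0084, 0.0001, 6.14], [0, 0.0131, -0.0099, 0.0001, 6.14], [0, 0.012, -0.0113, 0.0001, 6.14], [0, 0.0107, -0.0125, 0.0001, 6.14], [0, 0.0093, -0.0136, 0.0001, 6.14], [0, 0.0078, -0.0145, 0.0001, 6.14], [0, 0.0062, -0.0152, 0.0001, 6.14], [0, 0.0046, -0.0158, 0.0001, 6.14], [0, 0.0028, -0.0162, 0.0001, 6.14], [0, 0.0011, -0.0164, 0.0001, 6.14]]
```

Run:
```python
from h import *
plan([554,-26,259],-170.5,14,0)
```

```text
[[0, 0.0165, 0.0004, -0.0014, 6.14], [0, 0.0164, -0.0014, -0.0014, 6.14], [0, 0.0162, -0.0032, -0.0014, 6.14], [0, 0.0158, -0.0049, -0.0014, 6.14], [0, 0.0152, -0.0065, -0.0014, 6.14], [0, 0.0144, -0.0081, -0.0014, 6.14], [0, 0.0134, -0.0096, -0.0014, 6.14], [0, 0.0123, -0.011, -0.0014, 6.14], [0, 0.0111, -0.0122, -0.0014, 6.14], [0, 0.0097, -0.0134, -0.0014, 6.14], [0, 0.0082, -0.0143, -0.0014, 6.14], [0, 0.0066, -0.0151, -0.0014, 6.14], [0, 0.005, -0.0157, -0.0014, 6.14], [0, 0.0033, -0.0162, -0.0014, 6.14]]
```

Emit:
apply_moves([
  [0,0.0165,0.0005,-0.0014,6.1],
  [0,0.0165,-0.0015,-0.0014,6.1],
  [0,0.016,-0.003,-0.0014,6.1],
  [0,0.016,-0.005,-0.0014,6.1],
  [0,0.015,-0.0065,-0.0014,6.1],
  [0,0.0145,-0.008,-0.0014,6.1],
  [0,0.0135,-0.0095,-0.0014,6.1],
  [0,0.0125,-0.011,-0.0014,6.1],
  [0,0.011,-0.012,-0.0014,6.1],
  [0,0.0095,-0.0135,-0.0014,6.1],
  [0,0.008,-0.0145,-0.0014,6.1],
  [0,0.0065,-0.015,-0.0014,6.1],
  [0,0.005,-0.0155,-0.0014,6.1],
  [0,0.0035,-0.016,-0.0014,6.1],
  [0,0,0,0,0],
  [0,0,0,0,0],
])

```text
time_s: 20.92
tool_pos: [554.4, -25.0, 258.3]
tcp_rot: [-0.0, -0.089, 0.996, 0.0]
contact_force: [-0.3, 0.0, -1.9]
opening: 0.334
grasp_force: 59.8
```

Run:
```python
from h import *
D={}
for c in ["side","scene","wrist"]:
    im,K,R,t=cam(c); D[c+"K"]=K;D[c+"R"]=R;D[c+"t"]=t
    for n in ["beak_tips","forceps","forceps_grip","lens","camera_stand"]: print(c,n,find(n,c,1))
    if c=="wrist": break
    u,v=proj(K,R,t,[[690,0,250]])[0].astype(int); print(c,u,v)
    x0,y0=u-50,v-37; D[c+"o"]=[x0,y0]
    D[c+"im"]=cv2.resize(im[y0:y0+75,x0:x0+100],(800,600),interpolation=cv2.INTER_CUBIC)
np.savez("c6.npz",**D)
cv2.imwrite("pics/both6.png",cv2.resize(np.vstack([D["sideim"][100:500],D["sceneim"][100:500]]),(600,600)))
s=monitor.read_state(); print(s["time_s"],s["tool_pos"],yaw_of(s["tcp_rot"]),s["tcp_rot"],s["opening"],s["contact_force"])
```

```text
side beak_tips [([640.2, -10.1, 251.7], 0.64)]
side forceps [([599.0, -18.1, 247.5], 0.67)]
side forceps_grip [([549.8, -24.2, 251.4], 0.69)]
side lens [([736.4, 5.3, 249.5], 0.75)]
side camera_stand [([736.6, 3.6, -0.8], 0.82)]
side 245 171
scene beak_tips [([637.9, -8.8, 249.5], 0.76)]
scene forceps [([597.8, -14.3, 248.5], 0.62)]
scene forceps_grip [([557.7, -20.0, 252.0], 0.46)]
scene lens [([737.1, 5.1, 255.1], 0.73)]
scene camera_stand [([735.7, 6.0, -2.6], 0.57)]
scene 288 208
wrist beak_tips []
wrist forceps [([595.9, -17.1, 247.8], 0.75)]
wrist forceps_grip [([553.2, -23.1, 253.0], 0.6)]
wrist lens []
wrist camera_stand [([736.4, 4.4, 1.4], 0.69)]
21.825 [554.53524346 -25.48081461 258.36485209] 190.06809855290624 [-3.03808279e-06 -8.77477378e-02  9.96142727e-01 -4.34771254e-05] 0.3408255041524955 [-0.38430886  0.60362075 -1.14470828]
```

View pics/both6.png

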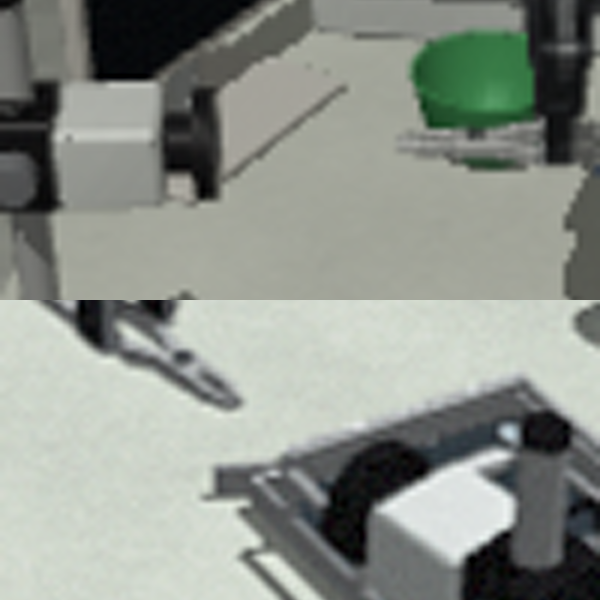

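Side half: the lens ring spans rows 88–200 with its front at column ~218 (centre row ~143), and the beak tips are at (400,142), so heights nearly match. Scene half: tips at (238,404), pointing at the lens ring around (375,495).

Run:
```python
from h import *
d=np.load("c6.npz")
P={c:d[c+"K"]@np.c_[d[c+"R"],d[c+"t"]] for c in ["side","scene"]}
so,co=d["sideo"],d["sceneo"]
px=lambda o,u,v:np.array([(u/.75+.5)/8-.5+o[0],((v)/.75+100+.5)/8-.5+o[1]])
T=lambda a,b:(lambda h:(h[:3]/h[3]).ravel().round(1))(cv2.triangulatePoints(P["side"],P["scene"],a,b))
print("tip",T(px(so,400,142),px(co,238,104)))
print("pivot(top)",T(px(so,478,133),px(co,184,56)))
# lens from side at y plane 5
c="side";K,R,t=d["sideK"],d["sideR"],d["sidet"]
u,v=px(so,217,143);o=-R.T@t;r=R.T@np.linalg.inv(K)@np.array([u,v,1]);
for y in (0,5): print("lens",(o+r*(y-o[1])/r[1]).round(1))
u,v=px(so,400,142);r=R.T@np.linalg.inv(K)@np.array([u,v,1]);print("tip at y=-10",(o+r*(-10-o[1])/r[1]).round(1))
K,R,t=d["sceneK"],d["sceneR"],d["scenet"]
for z in (248,252,256):
  p=proj(K,R,t,[[737,5,z+31],[737,5,z-31],[737-5,5+31,z],[737+5,5-31,z],[740,-10,250]]); print(z,[( ((q-co+.5)*8-.5-[0,100])*.75+[0,300]).round() for q in p])
# glass centre consistency: stand corners in side
```

```text
tip [640.6 -10.8 254.5]
pivot(top) [597.8 -17.2 260.5]
lens [739.6   0.  252.7]
lens [738.2   5.  255.8]
tip at y=-10 [638.8 -10.  256.7]
248 [array([369., 450.]), array([365., 556.]), array([416., 479.]), array([317., 529.]), array([344., 513.])]
252 [array([369., 443.]), array([366., 549.]), array([417., 472.]), array([317., 522.]), array([344., 513.])]
256 [array([370., 436.]), array([366., 542.]), array([417., 465.]), array([317., 515.]), array([344., 513.])]
```

Run:
```python
from h import *
im,K,R,t=cam("side")
f=lambda u,v,z: ray(K,R,t,180+(u+.5)/4-.5,170+(v+.5)/4-.5,z)
c=[f(*p,14) for p in [(145,190),(220,190),(217,263),(138,262)]]
for i in range(4):
    v=c[(i+1)%4]-c[i]; print(c[i].round(),np.linalg.norm(v).round(),(np.degrees(np.arctan2(v[1],v[0]))%90).round(1))
print("col",f(102,222,18))
for cn in ["side","scene","wrist"]:
    im,K,R,t=cam(cn); g=im.max(2); H,W=g.shape
    # rectify plane z=14 around stand at 2px/mm: x 700..900, y -100..110
    q=np.array([[700,-100,14],[900,-100,14],[900,110,14],[700,110,14]],float)
    s=proj(K,R,t,q).astype(np.float32)
    M=cv2.getPerspectiveTransform(s,np.float32([[0,0],[400,0],[400,420],[0,420]]))
    w=cv2.warpPerspective(g,M,(400,420),flags=cv2.INTER_CUBIC)
    for th in (40,60):
        n,l,st,ce=cv2.connectedComponentsWithStats((w<th).astype(np.uint8)&(cv2.warpPerspective(np.ones_like(g),M,(400,420))))
        for i in range(1,n):
            if st[i,4]>4000:
                r=cv2.minAreaRect(np.argwhere(l==i)[:,::-1].astype(np.float32)); print(cn,th,"centre",(700+r[0][0]/2,-100+r[0][1]/2),"size",(r[1][0]/2,r[1][1]/2),"ang",r[2],"fill",st[i,4]/(r[1][0]*r[1][1]))
```

```text
[821. -38.  14.] 71.0 8.4
[751. -48.  14.] 105.0 11.2
[731.  55.  14.] 70.0 7.1
[800.  64.  14.] 104.0 11.4
col [845.77542632  18.51683752  18.        ]
side 40 centre (776.4039993286133, 9.277999877929688) size (65.02486419677734, 92.17073059082031) ang 10.304845809936523 fill 0.9548854197888661
side 60 centre (776.1314239501953, 8.852508544921875) size (67.21562194824219, 95.48751068115234) ang 10.738897323608398 fill 0.966774067953298
side 60 centre (846.6794128417969, 14.917648315429688) size (36.45310592651367, 47.5369873046875) ang 22.833650588989258 fill 0.5809723266461196
scene 40 centre (774.1220169067383, 11.62060546875) size (65.78020477294922, 94.86616516113281) ang 10.972240447998047 fill 0.868385543207675
scene 60 centre (774.0973587036133, 11.893714904785156) size (66.8897476196289, 96.89759063720703) ang 10.885526657104492 fill 0.9254865837749965
wrist 40 centre (799.7499847412109, 4.7499847412109375) size (199.49996948242188, 209.49996948242188) ang -0.0 fill 0.6320456963171057
wrist 60 centre (799.7499847412109, 4.7499847412109375) size (199.49996948242188, 209.49996948242188) ang 0.0 fill 0.6879073240678055
```

Emit:
apply_moves([
  [0,-0.004,-0.001,0,-0.5],
  [0,-0.007,-0.001,0,0],
  [0,-0.007,-0.001,0,0],
  [0,-0.006,-0.001,0,0],
  [0,-0.004,-0.0005,0,0],
  [0,-0.001,0,0,0],
  [0,0,0,0,0],
  [0,0,0,0,0],
  [0,0,0,0,0],
  [0,0,0,0,0],
])

```text
time_s: 23.28
tool_pos: [583.8, -24.6, 258.5]
tcp_rot: [0.0, -0.092, 0.996, -0.0]
contact_force: [-0.1, 0.1, -1.7]
opening: 0.336
grasp_force: 59.9
```

Run:
```python
from h import *
for c in ["side","scene"]:
    cam(c)
    for n in ["beak_tips","forceps","forceps_grip","lens","tray","syringe","mirror"]: print(c,n,find(n,c,1))
s=monitor.read_state(); print(s["time_s"],s["tool_pos"],yaw_of(s["tcp_rot"]),s["tcp_rot"].round(4),s["opening"],s["contact_force"],abs(s["joint_vel"]).max())
```

```text
side beak_tips [([664.2, -11.8, 254.3], 0.61)]
side forceps [([627.7, -17.9, 248.3], 0.76)]
side forceps_grip [([584.1, -22.7, 254.9], 0.79)]
side lens [([738.8, 3.6, 250.4], 0.94)]
side tray [([498.6, 226.7, -1.6], 0.84)]
side syringe [([471.4, 251.6, 5.2], 0.73)]
side mirror [([498.3, 312.8, 7.4], 0.41)]
scene beak_tips [([665.8, -8.9, 249.8], 0.64)]
scene forceps [([629.3, -14.2, 249.3], 0.76)]
scene forceps_grip [([583.6, -23.4, 255.6], 0.68)]
scene lens [([502.5, 228.4, -0.7], 0.6)]
scene tray []
scene syringe [([474.6, 249.0, 5.7], 0.53)]
scene mirror [([504.1, 311.6, 2.8], 0.61)]
24.075 [583.8856112  -24.58219013 258.36779693] 190.57098443843722 [ 0.     -0.0921  0.9957 -0.    ] 0.3394404624376388 [ 0.36237495 -0.40673559 -1.24006461] 0.0009000352245366295
```

```bash
python3 -c "
from cell import finish_job
print(finish_job())"
```

```text
the job is handed in; nothing more can be done
None
```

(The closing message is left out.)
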